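# Clamp a cast resin block in the specimen vice and keep the lever held back

### The job

Lift the resin block with the yellow holder out of the casting mould and set it upright in the seat of the specimen vice, between the two low cheeks. Then push the vice's sprung lever back by its red paddle, past the last click of the ratchet until it meets its end stop, so that the pad squeezes the block against the fixed jaw, and keep holding it there: finish with the lever still held hard back, because I will tighten the lock knob while you hold. Leave the other two blocks in the mould and do not disturb the things around.

Things in the scene. Friction and masses are not known exactly. Their poses are not given: they have to be found in the camera images.
- yellow_block_mid (a point): centre of the loose cast block with the YELLOW holder, 28 (its x) x 24 (its y) x 40 mm high, 20 to 45 g: amber resin 16 mm high below, yellow plastic holder 27 x 23 x 24 mm above it to grip. The point is 20 mm above its underside; z up. It starts in one of the mould's three cavities, its underside 6 mm above the worktop, so 26 mm of it stands above the mould's top
- white_block_mid (a point): centre (half-way up) of a like block with a white holder, in another cavity of the mould; stays there
- green_block_mid (a point): centre (half-way up) of a like block with a green holder, in the third cavity; stays there
- mould: teal casting mould, fixed, 138 (x) x 60 (y) x 20 mm high, origin at the centre of its underside; three open cavities 31 x 27 mm, 14 mm deep, in a row along its x axis, 42 mm apart, the blocks' axes lying along the mould's
- vice: specimen vice, fixed: blue base plate 120 (x) x 265 (y) mm, its top 12 mm above the worktop; origin at the worktop. x points from the lever to the fixed jaw (the way the block is squeezed), y to the lever's pivot, z up. Fixed jaw: face at x = 30 mm, top 38 mm above the worktop. The black lock knob over the pivot is 60 mm high; all else but the paddle is below 40 mm
- seat (a point): where the seated block's underside belongs: on the raised aluminium bed, 20 mm above the worktop, axes as the vice's, the block's x along them. The fixed jaw's face is 14 mm along +x; steel cheeks 6 mm high stand either side along y, 28 mm apart; the -x side is open, the lever's white pad about 40 mm away at rest. A few mm short of the jaw is near enough: the pad pushes the block home
- paddle_mid (a point): centre of the red upright paddle on the lever's end: 14 mm thick along its x (the way it is pushed), 34 mm wide along its y, 34 mm high from 34 to 68 mm above the worktop. It is pushed on its -x face, along its +x; its path is an arc of radius 150 mm about the pivot. The y axis points along the lever to the pivot
- clamp_lever (a joint): angle of the sprung lever about its upright pivot, at x = -30, y = +90 mm in the vice's axes: 0 at rest (paddle towards -x), grows as the paddle goes to +x (anticlockwise from above), 0.36 rad at the end stop, lever then along the vice's y. Ratchet catches at 0.18, 0.24, 0.30 rad; let go, the lever falls back to the last catch passed. The paddle needs 3 N at first, 8 to 11 N at the clicks and 12 N at the stop
- pawl (a joint): travel of the brass pawl slider of the ratchet (m): 0 when sprung in, up to 0.005 while a tooth of the lever passes it
- pressure_pad: domed white nylon pad (slippery), 14 mm across, on a sprung spindle through the lever, 28 mm above the worktop; it bears on the block's front (-x) face; origin on the lever's centre line, the dome's tip 40 mm ahead. Its spring starts to press the seated block at about 0.27 rad of the lever, gives about 9 N at the end stop and too little at the last catch
- marker_black: black marker pen lying on the worktop, bystander
- petri_10: petri dish, bystander
- tweezers: steel tweezers lying on the worktop, bystander
- vial_a: small white-capped vial standing, bystander
- vial_b: second small white-capped vial standing, bystander

How it is judged:
By the outcome, as a careful person would: the job done as asked, in the order asked, and still so for the second after the job is handed in, while the arm keeps its last pose, push and grip.
It also fails if it takes over 59 s, if anything falls off the work surface, if the arm or the gripper's body presses on something with over 40 N, if the wrist force passes 120 N, or if a joint passes its speed limit or range.

### The arm

A 7-joint arm with a two-finger parallel gripper is mounted at the origin on a cart in front of the work surface, level with it; the furniture and walls round the work are solid. World frame = base frame: x ahead of the robot, y to its left, z up, the work surface at z = 0. Lengths are in m, angles in rad, forces in N, time in s.
With the tool pointing down it reaches from about 0.35 to 0.9 m from the base axis. Payload 8.1 kg.
Tool frame: the origin (TCP) lies at the very end of the fingers, on their centre line; the grasp point (between the pads) lies 19 mm behind it; z points along the fingers, y is the line along which they close (so a half turn about z gives the same grasp; the last joint's range is limited). The gripper opens to 92 mm and grips with 3 to 60 N. Pads are 19 mm wide; open, the fingers measure 130 mm over their backs; the gripper's body (75 mm by 190 mm) begins 47 mm behind the grasp point.
Start: joints at [1.025, 0.434, 0.025, 1.573, -0.012, 1.134, -0.075], TCP at [0.268, -0.565, 0.227] pointing down, gripper open.
Joint ranges: [-2.62, 2.62], [-0.44, 2.09], [-1.27, 1.32], [0.08, 2.57], [-1.32, 4.46], [0.12, 2], [-2.74, 2.74]. Speed limits (rad/s): [2.22, 2.22, 3.01, 3.01, 3.14, 3.14, 3.14].

### API

Orientations are given as a rotation vector (axis times angle).
In Python, from cell import readout, cams, job gives the robot as it stands.
- The arm moves only by the tool drive_tool, never from a script. Its argument "commands" is a list of rows, each a list of 3 entries, a list of its own where there are three numbers: the turn, a rotation vector about the tool's x, y, z in rad, then the shift along the tool's x, y, z in cm, then the gripper's target within -1 to 1 (fully open at 1, half-way at 0, shut at -1). A call has 1 to 20 rows; each row is the pose to reach, as a shift and turn from the pose commanded when the call began, along the tool's axes at that moment; what a row does not reach only later rows make up. A row lasts 1/12 s, in which the tool goes at most 41.7 mm and 7.16 degrees, less where a joint would pass 70% of its speed; a pose out of reach is approached as far as the arm can. A call with a gripper value outside its range is refused whole. The fingers move at their own pace and stop on an object; "newtons" is the grip in N (left out, the last holds). Time passes only in rows, so rows that repeat a pose let the fingers close. It gives the time, the measured TCP pose, the force, the opening and the grip force at its end, in the units of the state.
- readout.observe(): the state, without advancing time (a new reading comes with each control period).
- cams.get_image(name): name is "side" or "top"; returns the picture (384x512x3 uint8, blue, green, red); there is no depth.
- cams.camera_info(name): a dict with "camera_matrix" (3x3 intrinsics, pixels), "k1" (the pictures are not rectified: a ray, as slopes to the right and down, at radius r is drawn at 1 + k1 r^2 times it, then the intrinsics apply), "R" (3x3) and "t" (3): a world point X has camera coordinates R X + t. Camera axes: x right, y down, z forward; pixel columns grow to the right and rows downward; lengths in m; the calibration is good to about 2 mm. A picture is of the moment at which its call begins. camera_info takes no time and is no camera call.
- job.sign_off(): hands the job in; it is judged then, once.
The state is a dict: "clock": time; "joints": joint angles; "dq": joint speeds; "joint_efforts": joint torques, N m; "position": TCP position; "ee_rot": TCP orientation; "force": force on the tool from outside, world axes, zero at the start; "ft_torque": the same for the moment, N m; "width": opening from 0.0 (shut) to 1.0 (fully open); "gripper_force": force on a finger pad.
Only numpy, scipy, OpenCV 4.12 (cv2) and the standard library are available. Lean on these libraries where they do the work, as an engineer would, in place of code of your own. Each camera call takes 0.05 s, during which the arm holds its last target. There are 200 camera calls.

## Working session

There is one attempt and no reset: what is moved stays moved. The work goes in short steps, Python scripts to look and compute and a tool call to move; the robot and the scene stay as the last step left them, time stands still between calls to the robot, and variables do not carry over. Pictures are saved under pics/ and viewed, at most 10 in all, crops included, and the job is handed in when it is done.

Besides the shell and the picture viewer there is one more tool, called after "Emit:" as a command line: name --argument value ..., lists and objects as JSON in quotes. drive_tool: Moves the arm, as the interface text tells. Its arguments: {"type":"object","properties":{"commands":{"type":"array"},"newtons":{"type":"number"}},"required":["commands"]}

```bash
mkdir -p pics; ls
python3 - <<'E'
from cell import readout,cams
import cv2
for n in("side","top"):
    cv2.imwrite(f"pics/{n}0.png",cams.get_image(n)); i=cams.camera_info(n); print(n,i)
print(readout.observe())
E
```

```text
pics
side {'camera_matrix': array([[366.81338431,   0.        , 255.08013447],
       [  0.        , 366.81338431, 191.4022004 ],
       [  0.        ,   0.        ,   1.        ]]), 'k1': 0.028812215822784298, 'R': array([[-0.98180507, -0.1891815 ,  0.01640621],
       [-0.12051241,  0.55399191, -0.82375344],
       [ 0.14675   , -0.81074246, -0.56671078]]), 't': array([0.48734159, 0.13621051, 0.85452874])}
top {'camera_matrix': array([[489.23033537,   0.        , 255.21154425],
       [  0.        , 489.23033537, 193.85397053],
       [  0.        ,   0.        ,   1.        ]]), 'k1': 0.03756612334827571, 'R': array([[ 0.01291627, -0.99991576,  0.00127944],
       [-0.97637072, -0.01288815, -0.21571766],
       [ 0.21571598,  0.00153706, -0.97645494]]), 't': array([-0.07141476,  0.53816578,  1.4804441 ])}
{'clock': 0.1, 'joints': array([ 1.02538703,  0.43516272,  0.0250101 ,  1.57400668, -0.01157003,
        1.13399959, -0.0751015 ]), 'dq': array([ 0.00120076, -0.00012236, -0.00087192, -0.00258429,  0.00022052,
       -0.0002019 , -0.00055495]), 'joint_efforts': array([ 2.57453779e-03, -6.69130325e+01,  9.87603441e-01, -3.15145540e+01,
       -6.05550315e-02,  3.74431524e-02,  1.21402359e-04]), 'position': array([ 0.26752664, -0.56434127,  0.22601781]), 'ee_rot': array([-3.06362140e+00, -6.89458163e-01,  7.54808048e-04]), 'force': array([-0.43593288,  0.3525142 , -0.55844863]), 'ft_torque': array([-0.01610238, -0.01213725,  0.03054306]), 'gripper_force': 0.0, 'width': 0.9997722027758554}
```

View pics/side0.png

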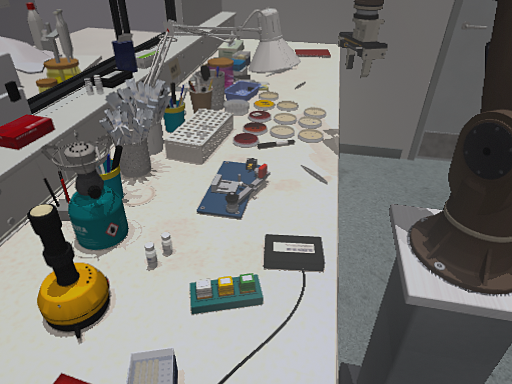

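View pics/top0.png

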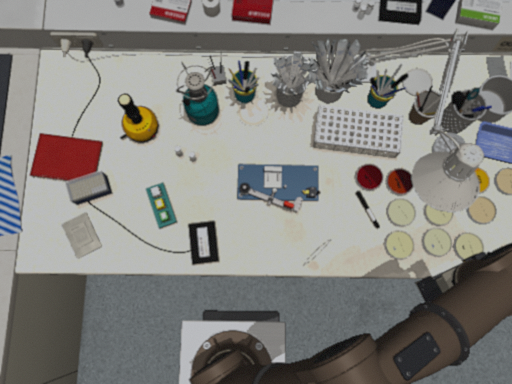

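```bash
cat > h.py <<'E'
import cv2,numpy as np
from cell import cams,readout
from scipy.optimize import least_squares
def crop(img,x,y,w,h,s):
    c=cv2.resize(img[y:y+h,x:x+w],None,fx=s,fy=s,interpolation=cv2.INTER_CUBIC)
    for u in range(-(-x//10)*10,x+w,10):
        X=int((u-x+.5)*s); cv2.line(c,(X,0),(X,6),(0,0,255),1); cv2.putText(c,str(u),(X-8,15),0,.3,(0,0,255))
    for v in range(-(-y//10)*10,y+h,10):
        Y=int((v-y+.5)*s); cv2.line(c,(0,Y),(6,Y),(0,0,255),1); cv2.putText(c,str(v),(8,Y+3),0,.3,(0,0,255))
    return c
def proj(n,X):
    i=cams.camera_info(n);K=i["camera_matrix"];c=np.atleast_2d(X)@i["R"].T+i["t"];s=c[:,:2]/c[:,2:]
    s=s*(1+i["k1"]*(s**2).sum(1,keepdims=True)); return s@K[:2,:2].T+K[:2,2]
def tri(obs): # {cam:(u,v)}
    r=least_squares(lambda X:np.concatenate([proj(n,X)[0]-uv for n,uv in obs.items()]),[.4,0,.03]); return r.x,abs(r.fun).max()
def onz(n,uv,z):
    return least_squares(lambda p:proj(n,[p[0],p[1],z])[0]-uv,[.4,0]).x
E
python3 - <<'E'
from h import *
t=cv2.imread("pics/top0.png");s=cv2.imread("pics/side0.png")
a=crop(t,232,158,94,50,6);b=crop(t,142,178,38,50,6);cv2.imwrite("pics/a.png",np.hstack([a,b]))
a=crop(s,195,152,78,68,5);b=crop(s,186,262,80,68,5);cv2.imwrite("pics/b.png",np.hstack([a,b]))
E
```

```text
(no output)
```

View pics/a.png

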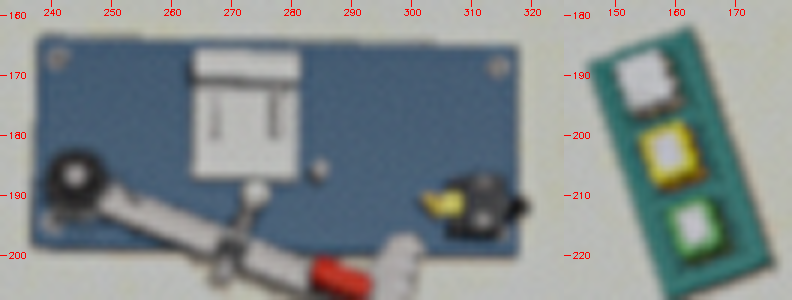

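View pics/b.png

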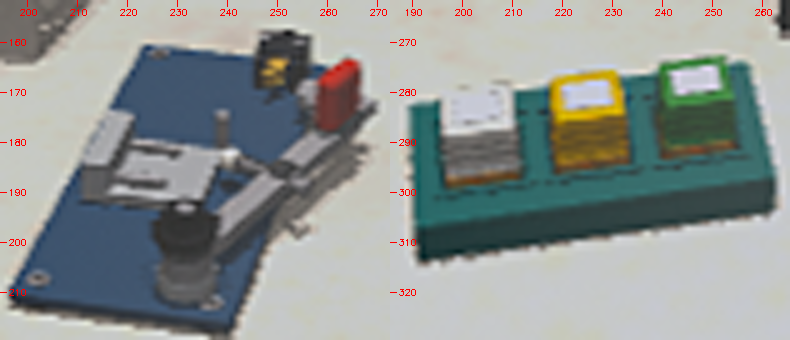

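The top view shows plate corners at (238,164), (318,165), (318,200) and (237,198.5), with the cheeks at columns 267.5 and 277.5. The yellow label is at (158.7,203) in the top view and (224.5,281) in the side view. The paddle top is near (287,203) in the top view and (263,165) in the side view.

```bash
cat >> h.py <<'E'
def fit(local,obs,g): # obs list of (cam, local xyz, uv); pose x,y,yaw
    def w(p,L): c,s=np.cos(p[2]),np.sin(p[2]); return np.array([p[0]+c*L[0]-s*L[1],p[1]+s*L[0]+c*L[1],L[2]])
    r=least_squares(lambda p:np.concatenate([proj(n,w(p,L))[0]-uv for n,L,uv in obs]),g,loss="soft_l1"); return r.x,r.fun.reshape(-1,2)
E
python3 - <<'E'
from h import *
np.set_printoptions(precision=4,suppress=True)
for n,o in dict(yel=dict(top=(158.7,203),side=(224.5,281)),white=dict(top=(155,191),side=(203.5,281.5)),green=dict(top=(163.5,215),side=(247,277.5)),
  knob=dict(top=(244,186.5),side=(231.5,195)),padtip=dict(top=(274,189.5),side=(242,183.5))).items(): print(n,*tri(o))
z=.012;a,b=.06,.1325
v=[("top",(a,b,z),(237.7,163.5)),("top",(a,-b,z),(317.7,165.3)),("top",(-a,-b,z),(317.7,200)),("top",(-a,b,z),(236.7,198.7)),
("side",(a,-b,z),(223.5,160.5)),("side",(a,b,z),(196.5,211)),("side",(-a,b,z),(241.5,216.5))]
p,f=fit(0,v,[.4,0,0]);print("vice",p);print(f)
R=np.array([[np.cos(p[2]),-np.sin(p[2])],[np.sin(p[2]),np.cos(p[2])]])
for n,uv,zz in [("top",(267.3,176),.026),("top",(277.3,176.5),.026),("top",(281.7,187),.02),("top",(263.5,187),.02),("top",(263.5,171.5),.038),("top",(281.5,172),.038),("top",(244,187),.06),
 ("side",(225,181.5),.026),("side",(220,189),.026),("top",(287.5,202.5),.068),("side",(263.5,164),.068)]:
    q=onz(n,uv,zz);print(n,uv,zz,q,(q-p[:2])@R)
a,b,z=.069,.03,.02
m=[("top",(a,b,z),(145.7,188.5)),("top",(a,-b,z),(162.5,182.2)),("top",(-a,-b,z),(176.8,222)),("top",(-a,b,z),(160.5,228)),
("side",(a,b,z),(189,282)),]
m=[("top",(a,b,z),(145.7,188.5)),("top",(a,-b,z),(163,182.2)),("top",(-a,-b,z),(176.8,222)),
("side",(-a,b,z),(262.5,296)),("side",(-a,-b,z),(257,274)),("side",(a,b,z),(191,306)),("side",(a,-b,z),(190,282.5))]
p,f=fit(0,m,[.4,.3,.2]);print("mould",p);print(f)
E
```

```text
yel [0.5104 0.2406 0.042 ] 0.41786671487338367
white [0.5483 0.2536 0.0464] 0.4294822561572289
green [0.4703 0.2232 0.0423] 0.13888790214895153
knob [ 0.5637 -0.0285  0.0526] 0.026284545663287417
padtip [ 0.5594 -0.1248  0.0268] 0.5767200014723244
vice [ 0.5905 -0.1347 -0.0057]
[[-0.8605 -0.1477]
 [-0.232  -0.4861]
 [ 0.086   0.5807]
 [-0.8503  0.3591]
 [ 0.006  -0.7994]
 [-0.2242 -1.5753]
 [ 0.2263 -0.861 ]]
top (267.3, 176) 0.026 [ 0.6061 -0.1027] [0.0153 0.0321]
top (277.3, 176.5) 0.026 [ 0.6048 -0.1351] [ 0.0143 -0.0003]
top (281.7, 187) 0.02 [ 0.5715 -0.1498] [-0.019  -0.0152]
top (263.5, 187) 0.02 [ 0.5707 -0.0909] [-0.0201  0.0437]
top (263.5, 171.5) 0.038 [ 0.6178 -0.0901] [0.0269 0.0448]
top (281.5, 172) 0.038 [ 0.6168 -0.1481] [ 0.0264 -0.0132]
top (244, 187) 0.06 [ 0.5604 -0.0287] [-0.0307  0.1058]
side (225, 181.5) 0.026 [ 0.607  -0.1254] [0.0164 0.0094]
side (220, 189) 0.026 [ 0.6107 -0.0862] [0.0199 0.0487]
top (287.5, 202.5) 0.068 [ 0.5108 -0.1653] [-0.0796 -0.031 ]
side (263.5, 164) 0.068 [ 0.5068 -0.1735] [-0.0835 -0.0393]
mould [0.5088 0.2399 0.3682]
[[-1.0056 -0.541 ]
 [-0.5649 -0.5055]
 [-0.9215 -0.8357]
 [ 0.8299  0.1165]
 [ 0.6546 -0.9622]
 [-0.0335 -0.0748]
 [-0.0432 -1.0057]]
```

```bash
cat >> h.py <<'E'
from scipy.spatial.transform import Rotation as Rn
def plan(xyz,yaw):
    s=readout.observe();R0=Rn.from_rotvec(s["ee_rot"]);T=Rn.from_euler("z",yaw)*Rn.from_euler("x",np.pi)
    print("t",s["clock"],"turn",np.round((R0.inv()*T).as_rotvec(),4),"shift cm",np.round(R0.inv().apply(np.array(xyz)-s["position"])*100,2))
E
python3 - <<'E'
from h import *
print(onz("top",(158.7,203),.046),onz("side",(224.5,281),.046))
plan((.509,.240,.14),.37)
E
```

```text
[0.50831373 0.23967549] [0.50993178 0.24393449]
t 0.1 turn [-0.0014  0.0002  0.0727] shift cm [ 56.28 -62.32   8.68]
```

Emit:
drive_tool --commands '[[[0,0,0.073],[56.3,-62.3,5],1],[[0,0,0.073],[56.3,-62.3,5],1],[[0,0,0.073],[56.3,-62.3,5],1],[[0,0,0.073],[56.3,-62.3,5],1],[[0,0,0.073],[56.3,-62.3,5],1],[[0,0,0.073],[56.3,-62.3,5],1],[[0,0,0.073],[56.3,-62.3,5],1],[[0,0,0.073],[56.3,-62.3,5],1],[[0,0,0.073],[56.3,-62.3,5],1],[[0,0,0.073],[56.3,-62.3,5],1],[[0,0,0.073],[56.3,-62.3,5],1],[[0,0,0.073],[56.3,-62.3,5],1],[[0,0,0.073],[56.3,-62.3,5],1],[[0,0,0.073],[56.3,-62.3,5],1],[[0,0,0.073],[56.3,-62.3,5],1],[[0,0,0.073],[56.3,-62.3,5],1],[[0,0,0.073],[56.3,-62.3,5],1],[[0,0,0.073],[56.3,-62.3,5],1],[[0,0,0.073],[56.3,-62.3,5],1],[[0,0,0.073],[56.3,-62.3,5],1]]'

```text
clock: 1.77
position: [0.5074, 0.2337, 0.1767]
ee_rot: [3.088, 0.577, -0.001]
force: [1.3, -0.3, 0.7]
width: 1.001
gripper_force: 0.0
```

Run:
```python
from h import *
plan((.509,.240,.08),.37)
```

```text
t 1.7667 turn [ 0.0003  0.0006 -0.0005] shift cm [ 0.38 -0.53  9.67]
```

Emit:
drive_tool --commands '[[[0,0,0],[0.1,-0.1,3],0.3],[[0,0,0],[0.1,-0.1,6],0.3],[[0,0,0],[0.1,-0.1,9],0.3],[[0,0,0],[0.1,-0.1,9.6],0.3],[[0,0,0],[0.1,-0.1,9.6],0.3],[[0,0,0],[0.1,-0.1,9.6],0.3],[[0,0,0],[0.1,-0.1,9.6],0.3]]'

```text
clock: 2.35
position: [0.509, 0.2337, 0.083]
ee_rot: [-3.087, -0.577, -0.004]
force: [-0.5, -0.2, 1.0]
width: 0.654
gripper_force: 0.0
```

Run:
```python
from h import *
plan((.509,.240,.025),.37)
s=cams.get_image("side");t=cams.get_image("top")
a=crop(s,160,210,115,105,5);b=crop(t,135,170,45,75,5);c=np.zeros((525,b.shape[1],3),np.uint8);c[:b.shape[0]]=b
cv2.imwrite("pics/c.png",np.hstack([a,c]))
```

```text
t 2.35 turn [-0.0003 -0.0026 -0.0006] shift cm [ 0.21 -0.59  5.8 ]
```

View pics/c.png

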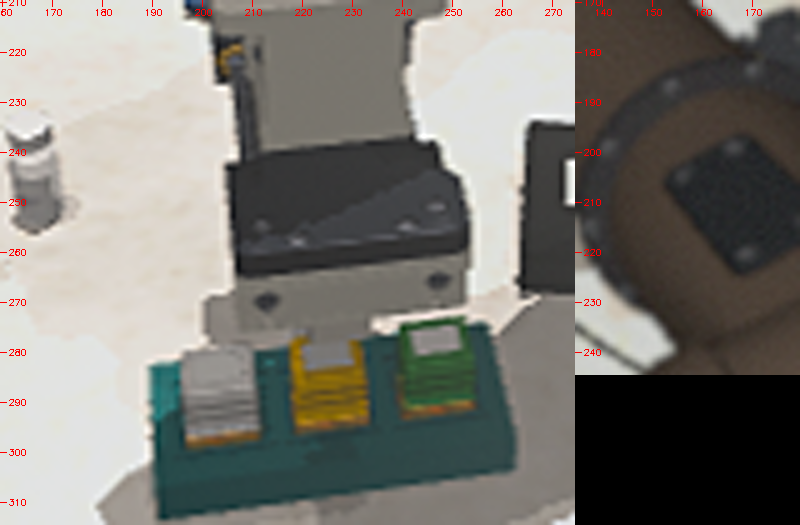

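Run:
```python
from h import *
s=readout.observe();R=Rn.from_rotvec(s["ee_rot"])
for y in(-.03,0,.03):
  for z in (0,-.019,-.066): print(y,z,proj("side",s["position"]+R.apply([0,y,z])))
```

```text
-0.03 0 [[227.63767378 275.31700619]]
-0.03 -0.019 [[227.4012439  267.92325592]]
-0.03 -0.066 [[226.77923023 248.57454167]]
0 0 [[225.77922649 263.44035766]]
0 -0.019 [[225.52137183 256.1304454 ]]
0 -0.066 [[224.84443393 237.03666638]]
0.03 0 [[224.04614438 252.37914042]]
0.03 -0.019 [[223.7701381  245.15820359]]
0.03 -0.066 [[223.04695893 226.32947962]]
```

Emit:
drive_tool --commands '[[[0,0.003,0],[0.2,-0.55,2],0.3],[[0,0.003,0],[0.2,-0.55,4],0.3],[[0,0.003,0],[0.2,-0.55,5],0.3],[[0,0.003,0],[0.2,-0.55,5.7],0.3],[[0,0.003,0],[0.2,-0.55,5.7],0.3],[[0,0.003,0],[0.2,-0.55,5.7],0.3],[[0,0.003,0],[0.2,-0.55,5.7],-0.2],[[0,0.003,0],[0.2,-0.55,5.7],-0.6],[[0,0.003,0],[0.2,-0.55,5.7],-0.9],[[0,0.003,0],[0.2,-0.55,5.7],-0.9],[[0,0.003,0],[0.2,-0.55,5.7],-0.9],[[0,0.003,0],[0.2,-0.55,5.7],-0.9],[[0,0.003,0],[0.2,-0.55,5.7],-0.9],[[0,0.003,0],[0.2,-0.55,5.7],-0.9]]' --newtons 12

```text
clock: 3.62
position: [0.5078, 0.2391, 0.0243]
ee_rot: [-3.087, -0.577, -0.005]
force: [0.0, -0.1, 2.4]
width: 0.248
gripper_force: 12.0
```

Emit:
drive_tool --commands '[[[0,0,0],[0,0,0],-0.9],[[0,0,0],[0,0,0],-0.9],[[0,0,0],[0,0,-0.5],-0.9],[[0,0,0],[0,0,-1.5],-0.9],[[0,0,0],[0,0,-3],-0.9],[[0,0,0],[0,0,-5],-0.9],[[0,0,0],[0,0,-7.5],-0.9],[[0,0,0],[0,0,-10],-0.9],[[0,0,0],[0,0,-10],-0.9],[[0,0,0],[0,0,-10],-0.9]]' --newtons 22

```text
clock: 4.45
position: [0.5085, 0.2394, 0.1263]
ee_rot: [-3.087, -0.577, -0.01]
force: [0.2, -0.3, 0.2]
width: 0.252
gripper_force: 22.0
```

Run:
```python
from h import *
plan((.602,-.1195,.11),-.006)
```

```text
t 4.45 turn [-0.0014 -0.0066  0.3754] shift cm [-4.25 36.84  1.6 ]
```

Emit:
drive_tool --commands '[[[0,0,0.03],[-0.2,2,0],-0.9],[[0,0,0.06],[-0.6,5,0],-0.9],[[0,0,0.1],[-0.9,8,0],-0.9],[[0,0,0.13],[-1.3,11,0],-0.9],[[0,0,0.16],[-1.6,14,0],-0.9],[[0,0,0.19],[-2,17,0],-0.9],[[0,0,0.22],[-2.3,20,0],-0.9],[[0,0,0.25],[-2.7,23,0],-0.9],[[0,0,0.28],[-3,26,0],-0.9],[[0,-0.003,0.31],[-3.4,29,0],-0.9],[[0,-0.003,0.34],[-3.7,32,0.4],-0.9],[[0,-0.006,0.36],[-4,34.5,0.8],-0.9],[[0,-0.006,0.375],[-4.2,36,1.2],-0.9],[[0,-0.006,0.375],[-4.2,36.8,1.6],-0.9],[[0,-0.006,0.375],[-4.2,36.8,1.6],-0.9],[[0,-0.006,0.375],[-4.2,36.8,1.6],-0.9],[[0,-0.006,0.375],[-4.2,36.8,1.6],-0.9]]'

```text
clock: 5.87
position: [0.6012, -0.117, 0.1081]
ee_rot: [-3.14, 0.004, 0.005]
force: [0.0, 1.5, -0.1]
width: 0.25
gripper_force: 22.0
```

Run:
```python
from h import *
plan((.602,-.1195,.08),-.006)
s=cams.get_image("side");t=cams.get_image("top")
a=crop(s,185,120,90,110,5);b=crop(t,240,150,65,110,5)
cv2.imwrite("pics/d.png",np.hstack([a,b]))
q=readout.observe();R=Rn.from_rotvec(q["ee_rot"])
for dx in(-.014,.014):
 for z in (.014,-.022): print(dx,z,proj("side",q["position"]+R.apply([dx,-.012,z+.004])))
```

```text
t 5.8667 turn [-0.0013  0.0033  0.0036] shift cm [0.09 0.26 2.81]
-0.014 0.014 [[229.48973346 166.0416134 ]]
-0.014 -0.022 [[229.1309616  154.08360143]]
0.014 0.014 [[219.29584464 164.89198877]]
0.014 -0.022 [[218.72002302 152.95976873]]
```

View pics/d.png

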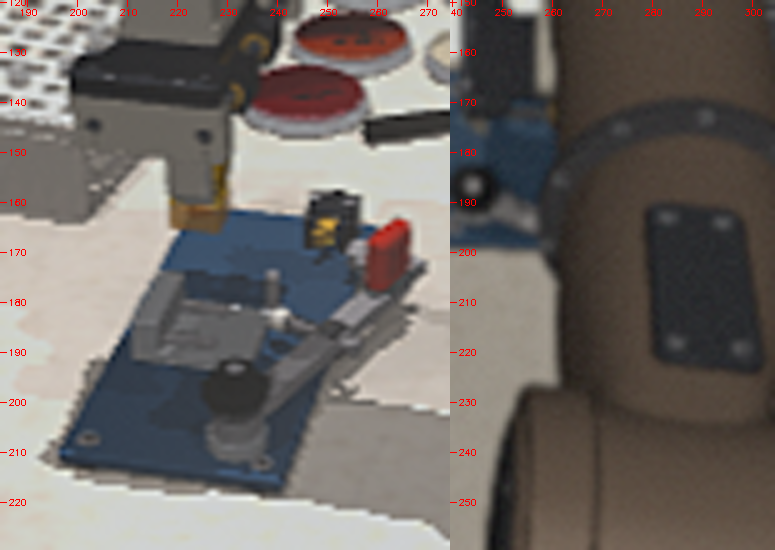

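Run:
```python
from h import *
for n,uv,z in [("side",(220.9,175.1),.038),("side",(215.5,185.1),.038),("side",(215.3,173.5),.038),("side",(210.5,184.5),.038),("side",(241.5,181.5),.02),("side",(235.7,192.1),.02),("side",(210.9,191),.012),
 ("side",(227,181.8),.026),("side",(221.5,189.7),.026),("top",(263.7,166),.038),("top",(281.3,166.3),.038),("top",(263.7,187.3),.02),("top",(281.3,187.5),.02)]: print(n,uv,onz(n,uv,z))
```

```text
side (220.9, 175.1) [ 0.62168006 -0.13717022]
side (215.5, 185.1) [ 0.62243951 -0.08475186]
side (215.3, 173.5) [ 0.63942246 -0.14202764]
side (210.5, 184.5) [ 0.63644986 -0.08470048]
side (241.5, 181.5) [ 0.56383539 -0.14429546]
side (235.7, 192.1) [ 0.56764454 -0.08922022]
side (210.9, 191) [ 0.63863169 -0.09111185]
side (227, 181.8) [ 0.60115572 -0.12507124]
side (221.5, 189.7) [ 0.6058514  -0.08376293]
top (263.7, 166) [ 0.6361356  -0.09057499]
top (281.3, 166.3) [ 0.63587673 -0.14741566]
top (263.7, 187.3) [ 0.56970791 -0.09151555]
top (281.3, 187.5) [ 0.56979384 -0.14847881]
```

Emit:
drive_tool --commands '[[[0,0.003,0.003],[0.2,0,2],-0.9],[[0,0.003,0.003],[0.2,0,4],-0.9],[[0,0.003,0.003],[0.2,0,5.8],-0.9],[[0,0.003,0.003],[0.2,0,5.8],-0.9],[[0,0.003,0.003],[0.2,0,5.8],-0.9],[[0,0.003,0.003],[0.2,0,5.8],-0.9]]'

```text
clock: 6.47
position: [0.6039, -0.1188, 0.0512]
ee_rot: [-3.142, 0.012, -0.002]
force: [0.4, -0.9, 0.3]
width: 0.252
gripper_force: 22.0
```

Run:
```python
from h import *
plan((.603,-.1175,.038),-.006)
s=cams.get_image("side")
cv2.imwrite("pics/e.png",crop(s,195,140,60,65,9))
q=readout.observe();R=Rn.from_rotvec(q["ee_rot"])
for dx in(-.014,.014):
 for dy in (-.012,.012):
  L=q["position"]+R.apply([dx,dy,.018]); print(dx,dy,L,proj("side",L),"down",proj("side",[L[0],L[1],.02]))
```

```text
t 6.4667 turn [-0.0001 -0.0012 -0.0014] shift cm [-0.09 -0.13  1.32]
-0.014 -0.012 [ 0.59028584 -0.10689621  0.03344612] [[229.10384948 183.51204168]] down [[229.21925737 187.56890758]]
-0.014 0.012 [ 0.59010262 -0.13089551  0.03344907] [[231.27876926 178.92467137]] down [[231.37619475 182.94017272]]
0.014 -0.012 [ 0.61828497 -0.10710997  0.03350031] [[219.26838936 182.26299028]] down [[219.4577305  186.32905073]]
0.014 0.012 [ 0.61810175 -0.13110927  0.03350326] [[221.61999491 177.71750989]] down [[221.78875658 181.74202085]]
```

View pics/e.png

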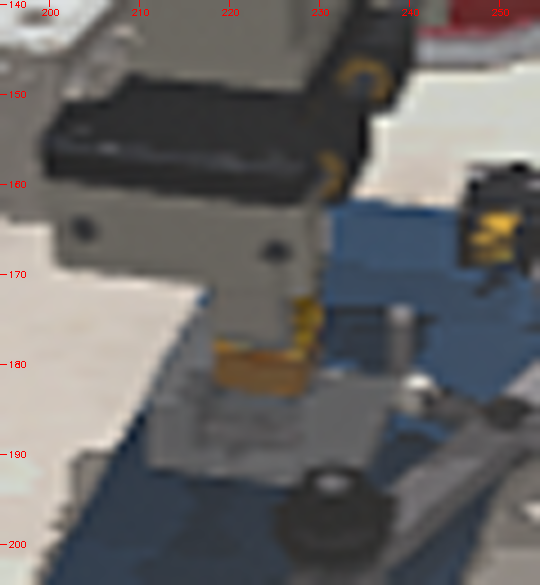

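Run:
```python
from h import *
for uv in [(220.9,180.9),(230.9,182.9),(217.5,187.9),(227.5,190.5)]: print(onz("side",uv,.023))
```

```text
[ 0.62038453 -0.13035799]
[ 0.59029252 -0.12637464]
[ 0.62013754 -0.09415108]
[ 0.59017071 -0.08772428]
```

Emit:
drive_tool --commands '[[[0,0,0],[0,-0.05,0.3],-0.9],[[0,0,0],[0,-0.05,0.6],-0.9],[[0,0,0],[0,-0.05,0.8],-0.9],[[0,0,0],[0,-0.05,1.0],-0.9],[[0,0,0],[0,-0.05,1.1],-0.9],[[0,0,0],[0,-0.05,1.1],-0.9],[[0,0,0],[0,-0.05,1.1],-0.9]]'

```text
clock: 7.1
position: [0.6032, -0.1189, 0.039]
ee_rot: [3.142, -0.013, -0.0]
force: [0.4, 0.7, -0.5]
width: 0.249
gripper_force: 22.0
```

Emit:
drive_tool --commands '[[[0,0,0],[0,0,0.05],-0.9],[[0,0,0],[0,0,0.1],-0.9],[[0,0,0],[0,0,0.1],-0.9],[[0,0,0],[0,0,0.1],-0.9]]'

```text
clock: 7.43
position: [0.6033, -0.1189, 0.0383]
ee_rot: [3.141, -0.013, 0.0]
force: [-0.4, 0.3, 3.5]
width: 0.252
gripper_force: 22.0
```

Emit:
drive_tool --commands '[[[0,0,0],[0,0,0.05],-0.4],[[0,0,0],[0,0,0.05],-0.3],[[0,0,0],[0,0,0],-0.2],[[0,0,0],[0,0,0],-0.1],[[0,0,0],[0,0,0],-0.1],[[0,0,0],[0,0,-0.5],-0.1],[[0,0,0],[0,0,-2],-0.1],[[0,0,0],[0,0,-4],-0.1],[[0,0,0],[0,0,-7],-0.1],[[0,0,0],[0,0,-10],-0.1],[[0,0,0],[0,0,-10],-0.1],[[0,0,0],[0,0,-10],-0.1]]'

```text
clock: 8.43
position: [0.6046, -0.1191, 0.1404]
ee_rot: [3.141, -0.013, 0.007]
force: [-0.6, 0.3, -0.2]
width: 0.446
gripper_force: 0.0
```

Run:
```python
from h import *
plan((.462,-.153,.14),-.366)
```

```text
t 8.4333 turn [-1.000e-04 -4.300e-03  3.576e-01] shift cm [-14.23   3.51  -0.02]
```

Emit:
drive_tool --commands '[[[0,0,0.06],[-2,0.5,0],-0.3],[[0,0,0.12],[-5,1.2,0],-0.6],[[0,0,0.18],[-8,2,0],-1],[[0,0,0.24],[-11,2.7,0],-1],[[0,0,0.3],[-13,3.2,0],-1],[[0,0,0.357],[-14.2,3.5,0],-1],[[0,0,0.357],[-14.2,3.5,0],-1],[[0,0,0.357],[-14.2,3.5,0],-1]]' --newtons 30

```text
clock: 9.1
position: [0.4603, -0.1528, 0.1377]
ee_rot: [3.089, -0.57, -0.001]
force: [1.3, 1.1, 0.1]
width: 0.002
gripper_force: 0.0
```

Run:
```python
from h import *
s=cams.get_image("side");t=cams.get_image("top")
cv2.imwrite("pics/f.png",np.hstack([crop(s,190,130,90,95,5),crop(t,250,150,60,95,5)]))
plan((.462,-.153,.046),-.366)
```

```text
t 9.2 turn [-0.0003 -0.0002  0.0028] shift cm [0.05 0.06 9.19]
```

View pics/f.png

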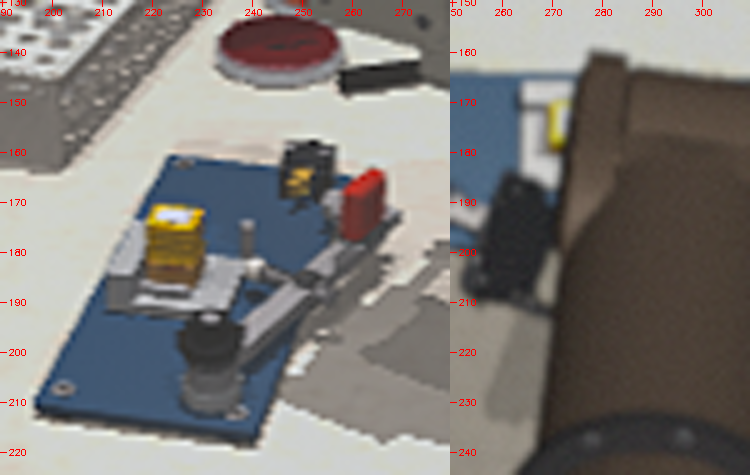

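The block stands upright between the cheeks, with its holder top at (225,173) in the side view. The paddle is at rest at (262,170).

Emit:
drive_tool --commands '[[[0,0,0],[0,0,3],-1],[[0,0,0],[0,0,6],-1],[[0,0,0],[0,0,8.5],-1],[[0,0,0],[0,0,9.2],-1],[[0,0,0],[0,0,9.2],-1],[[0,0,0],[1,0,9.2],-1],[[0,0,0],[2,0,9.2],-1],[[0,0,0],[2.3,0,9.2],-1],[[0,0,0],[2.6,0,9.2],-1],[[0,0,0],[2.6,0,9.2],-1]]'

```text
clock: 10.03
position: [0.4866, -0.1625, 0.0469]
ee_rot: [3.089, -0.571, 0.003]
force: [-0.9, -0.1, 0.5]
width: 0.003
gripper_force: 0.0
```

Run:
```python
from h import *
s=cams.get_image("side")
cv2.imwrite("pics/g.png",crop(s,205,120,100,95,6))
plan((.507-.0165*.934,-.169+.0165*.358,.046),-.366)
```

```text
t 10.0833 turn [-0.0001 -0.0011  0.0006] shift cm [ 0.57 -0.13  0.07]
```

View pics/g.png

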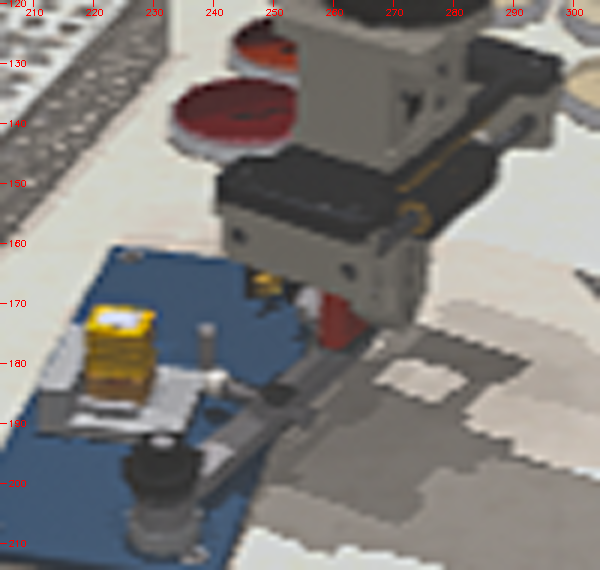

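```bash
cat >> h.py <<'E'
def arc(P,angs):
    q=readout.observe();R0=Rn.from_rotvec(q["ee_rot"]);p=q["position"]
    for a in angs:
        A=Rn.from_euler("z",a);d=p-P;d[2]=0
        print(round(a,3),np.round(R0.inv().apply(A.apply(d)-d)*100,2))
E
python3 - <<'E'
from h import *
arc(np.array([.5597,-.029,0]),np.arange(.04,.46,.04))
E
```

```text
0.04 [0.6  0.07 0.  ]
0.08 [1.21 0.12 0.  ]
0.12 [1.82 0.15 0.  ]
0.16 [2.43 0.15 0.  ]
0.2 [3.04 0.12 0.  ]
0.24 [3.65 0.08 0.  ]
0.28 [4.25 0.   0.  ]
0.32 [ 4.85 -0.09  0.01]
0.36 [ 5.45 -0.21  0.01]
0.4 [ 6.04 -0.36  0.01]
0.44 [ 6.63 -0.53  0.01]
```

Emit:
drive_tool --commands '[[[0,0,-0.02],[0.3,0.04,0],-1],[[0,0,-0.04],[0.6,0.07,0],-1],[[0,0,-0.06],[0.9,0.1,0],-1],[[0,0,-0.08],[1.2,0.12,0],-1],[[0,0,-0.1],[1.5,0.14,0],-1],[[0,0,-0.12],[1.8,0.15,0],-1],[[0,0,-0.14],[2.1,0.15,0],-1],[[0,0,-0.16],[2.4,0.15,0],-1],[[0,0,-0.18],[2.7,0.14,0],-1],[[0,0,-0.2],[3.0,0.12,0],-1],[[0,0,-0.2],[3.0,0.12,0],-1]]'

```text
clock: 11.0
position: [0.5125, -0.1743, 0.0459]
ee_rot: [3.131, -0.257, -0.002]
force: [-4.7, -0.1, 3.8]
width: 0.002
gripper_force: 2.2
```

Run:
```python
from h import *
arc(np.array([.5597,-.029,0]),np.arange(.02,.28,.02))
q=readout.observe();print(q["force"])
```

```text
0.02 [ 0.3   0.04 -0.  ]
0.04 [ 0.61  0.08 -0.  ]
0.06 [ 0.91  0.11 -0.  ]
0.08 [ 1.21  0.13 -0.  ]
0.1 [ 1.52  0.15 -0.  ]
0.12 [ 1.82  0.17 -0.  ]
0.14 [ 2.13  0.17 -0.  ]
0.16 [ 2.44  0.17 -0.  ]
0.18 [ 2.74  0.17 -0.  ]
0.2 [ 3.05  0.15 -0.  ]
0.22 [ 3.35  0.14 -0.  ]
0.24 [ 3.66  0.11 -0.  ]
0.26 [ 3.96  0.08 -0.01]
[-4.72771559 -0.13614053  3.83632814]
```

Emit:
drive_tool --commands '[[[0,0,-0.02],[0.3,0.04,0],-1],[[0,0,-0.04],[0.6,0.07,0],-1],[[0,0,-0.06],[0.9,0.1,0],-1],[[0,0,-0.08],[1.2,0.13,0],-1],[[0,0,-0.1],[1.5,0.15,0],-1],[[0,0,-0.12],[1.8,0.17,0],-1],[[0,0,-0.13],[2.0,0.17,0],-1],[[0,0,-0.13],[2.0,0.17,0],-1]]'

```text
clock: 11.67
position: [0.531, -0.1792, 0.0457]
ee_rot: [3.141, -0.054, -0.005]
force: [-7.1, -1.0, 4.1]
width: 0.005
gripper_force: 3.6
```

Emit:
drive_tool --commands '[[[0,0,-0.005],[0.2,0,0],-1],[[0,0,-0.01],[0.4,0,0],-1],[[0,0,-0.015],[0.6,0,0],-1],[[0,0,-0.02],[0.8,0,0],-1],[[0,0,-0.025],[1.0,0,0],-1],[[0,0,-0.025],[1.0,0,0],-1]]'

```text
clock: 12.17
position: [0.5401, -0.1804, 0.0456]
ee_rot: [3.141, -0.016, -0.007]
force: [-11.2, -1.6, 6.9]
width: 0.008
gripper_force: 5.4
```

Emit:
drive_tool --commands '[[[0,0,0],[0.15,0,0],-1],[[0,0,0],[0.3,0,0],-1],[[0,0,0],[0.3,0,0],-1],[[0,0,0],[0.3,0,0],-1]]'

```text
clock: 12.5
position: [0.5422, -0.1805, 0.0455]
ee_rot: [3.141, -0.017, -0.009]
force: [-13.1, -3.1, 8.6]
width: 0.005
gripper_force: 6.4
```

Emit:
drive_tool --commands '[[[0,0,0],[0.15,0,0],-1],[[0,0,0],[0.3,0,0],-1],[[0,0,0],[0.3,0,0],-1],[[0,0,0],[0.3,0,0],-1]]'

```text
clock: 12.83
position: [0.543, -0.1806, 0.0454]
ee_rot: [3.141, -0.017, -0.015]
force: [-19.9, -2.6, 14.7]
width: 0.003
gripper_force: 10.0
```

Emit:
drive_tool --commands '[[[0,0,0],[0.15,0,0],-1],[[0,0,0],[0.15,0,0],-1],[[0,0,0],[0.15,0,0],-1],[[0,0,0],[0.15,0,0],-1],[[0,0,0],[0.15,0,0],-1],[[0,0,0],[0.15,0,0],-1]]'

```text
clock: 13.33
position: [0.5432, -0.1806, 0.0453]
ee_rot: [3.141, -0.017, -0.019]
force: [-23.6, -1.9, 18.2]
width: 0.005
gripper_force: 12.1
```

Run:
```python
from h import *
s=cams.get_image("side")
cv2.imwrite("pics/i.png",crop(s,190,120,100,95,6))
q=readout.observe();print(q["position"],q["force"])
```

```text
[ 0.54318333 -0.18056761  0.04525903] [-24.26256203  -1.61197233  17.59533738]
```

View pics/i.png

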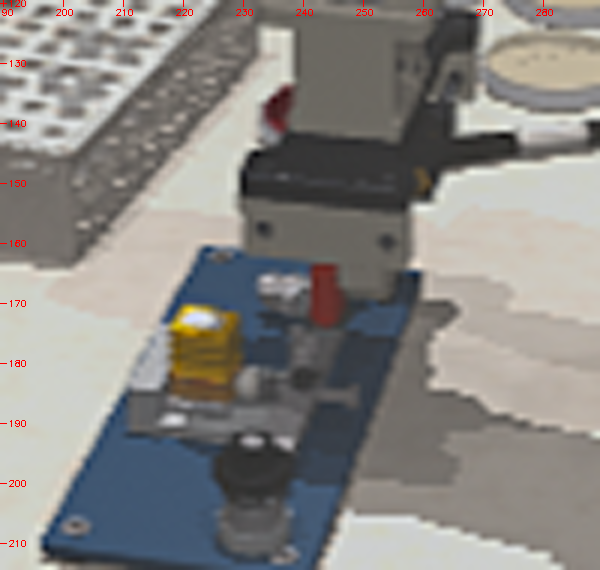

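The lever lies along the vice. The pad, near (232,183), bears on the upright block, and the force rises stiffly against the end stop.

```bash
python3 -c "
from cell import job
print(job.sign_off())"
```

```text
the job is handed in; nothing more can be done
None
```

The yellow-holder block is upright in the vice seat, and I handed the job in with the lever held back against its end stop at about 24 N along the push, so you can tighten the lock knob. The white and green blocks were left in the mould, and I saw no sign of anything else being disturbed.

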